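Lock the sanding spindle by its keyway

TASK

The sanding drum is due to be changed, so lock its spindle. Feel round the bar between the two bearings for its flats, turn the spindle by hand until the keyway in one of them faces straight up, then swing the raised locking lever down over it so that its tooth drops into the keyway and the lever lies fully home; let go and leave it so. Do not disturb the glue bottle behind it or the single blue carton at its right.

Things in the scene. Friction and masses are not known exactly. Their poses are not given: they have to be found in the camera images.
- stand: Dark grey sanding-spindle stand bolted to the desk, base 250x130x14 mm. Origin on the desk under it; x along the spindle from brown drum (85 mm dia., x -163 to -113 mm) to pulley (68 dia., x 98 to 122), z up. Spindle axis: y 0, z 105 mm. It turns endlessly in two bearings (radius 37, x -100 to -70 and 60 to 90), cannot be lifted, and their drag (0.35 N m) keeps it where it is left.
- bar (a point): Point on the spindle's axis to grip the bar: x -25, z 105 mm of the stand; axes as the stand's, does not turn with the spindle. Bare steel 48 mm round bar, x -62 to 52, with two opposite flats, 36 mm across, each 32 wide. Start turn unknown; no flat within 34 degrees of up. Approach from above, tilted up to 45 degrees to either side; open fingers have room to swing round it (91 mm down to the base).
- keyway (a point): Point on the spindle's axis under the tooth (x 32 of the stand); does not turn. A keyway 14 mm wide, 6 deep runs down the middle of each flat, all along it. Felt with parallel jaws (20 N; this hardly rolls it) the bar measures 36 mm square on the flats, 48 cos(41.4 deg - e) mm if e off square, 48 from e = 41.4 deg on. A finger pressed down on top meets it 24 mm above the axis, 18 on an upward flat.
- lock (a joint): Angle of the locking lever, rad: 0 = level above the bar, fully home at its stop; grows as raised. Starts at 1.45 to 1.95 and stays where left (drag 0.1 N m). Its round-nosed brass tooth, 10 mm wide, hangs 50 mm from the pivot. It enters a keyway that faces up within about 10 degrees; farther off it rests on the steel and the lever stops short, at about 0.07 to 0.13.
- lock_pivot (a point): Pivot of the locking lever, on top of the bearing next to the pulley: x 82, y 0, z 153 mm of the stand; fixed, axes as the stand's. The lever turns about y; at 0 it points to -x, over the bar; at 1.57 it stands straight up.
- lock_grip (a point): Middle of the lever's black side grip: a 15 mm round bar 54 mm long, parallel to the stand's y, jutting to +y from the lever's end. With the lever at angle q it is at x 82 - 95 cos q, y 47, z 153 + 95 sin q mm of the stand. Pinch it from above, a finger on each x side (it can turn in a light grip), or push it.
- glue_bottle: White glue bottle with an orange nozzle, 47 mm diameter, 148 mm tall, standing loose; origin under its base. To be left alone.
- lamp_carton_0: Dark blue printed cardboard carton lying loose, 200 x 110 x 74 mm (x, y, z); origin under its middle. To be left alone.

How it is judged (in metres and radians):
At the end, for the whole second after the job is handed in: The locking lever is fully home and at rest (within 0.05 rad of level), which it can only be with its tooth in a keyway that faces up (value of joint lock below 0.05 rad and not (velocity of joint lock above 0.1 rad/s) and not (velocity of joint lock below -0.1 rad/s)); the robot touches nothing.
It fails at once if the glue bottle is disturbed (moved more than 20 mm) (distance of glue_bottle from where it was at the start of the episode above 0.02 m).
It fails at once if the single blue carton is disturbed (moved more than 20 mm) (distance of lamp_carton_0 from where it was at the start of the episode above 0.02 m).
It also fails if it takes over 67 s, if anything falls off the work surface, if the arm or the gripper's body presses on something with over 40 N, if the wrist force passes 120 N, or if a joint passes its speed limit or range.

ROBOT

A 7-joint arm with a two-finger parallel gripper is mounted at the origin on a cart in front of the work surface, level with it; the furniture and walls round the work are solid. World frame = base frame: x ahead of the robot, y to its left, z up, the work surface at z = 0. Lengths are in mm, angles in rad, forces in N, time in s.
With the tool pointing down it reaches from about 425 to 875 mm from the base axis. Payload 8.4 kg.
Tool frame: the origin (TCP) lies between the finger pads; the fingertips stand 22 mm ahead of it and the grasp point (between the pads) lies 3 mm ahead of it; z points along the fingers, y is the direction in which the jaws open and shut (so a half turn about z gives the same grasp; the last joint's range is limited). The gripper opens to 85 mm and grips with 20 to 120 N. Pads are 22 mm wide; open, the fingers measure 114 mm over their backs; the gripper's body (76 mm by 85 mm) begins 54 mm behind the grasp point. The pads swing forward as they close: fully open they stand 13 mm farther back than shut.
Start: joints at [-1.445, 0.333, 0.04, 1.465, -0.013, 1.343, -0.059], TCP at [144.896, 633.617, 253.308] pointing down, gripper open.
Joint ranges: [-2.58, 2.58], [-0.38, 2.09], [-1.3, 1.39], [0.25, 2.4], [-1.5, 4.64], [0.08, 2.09], [-2.65, 2.65]. Speed limits (rad/s): [2.22, 2.22, 2.79, 2.79, 3.14, 3.14, 3.14].

INTERFACE

Orientations are given as a unit quaternion [w, x, y, z].
In Python, from plant import env, optics gives the robot as it stands. The module is installed in compiled form; this text tells all that it offers.
- The arm moves only by the tool servo_tool, never from a script. Its arguments are lists of equal length, an entry for each row: "offset": the shift along the tool's x, y, z in cm, a list of three; "turn": the turn, a rotation vector about the tool's x, y, z in degrees, a list of three. In form: {"offset": [[tx, ty, tz], ...], "turn": [[ax, ay, az], ...]}. A call has 1 to 8 rows; each row is the pose to reach, as a shift and turn from the pose commanded when the call began, along the tool's axes at that moment; what a row does not reach only later rows make up. A row lasts 1/10 s, in which the tool goes at most 50 mm and 8.59 degrees, less where a joint would pass 70% of its speed; a pose out of reach is approached as far as the arm can. A call with a gripper value outside its range is refused whole. "claw" is the opening, from 0 (shut) to 1 (fully open), set as the call begins (left out, the last holds). The fingers move at their own pace and stop on an object; "grip_force" is the grip in N (left out, the last holds). Time passes only in rows, so rows that repeat a pose let the fingers close. It gives the time, the measured TCP pose, the force and the opening at its end, in the units of the state.
- env.get_state(): the state, without advancing time (a new reading comes with each control period).
- optics.get_image(name): name is "scene" or "top" or "wrist"; returns a dict with "pixels" (420x560x3 uint8, blue, green, red), "K" (3x3 intrinsics, pixels), "pose" (4x4, takes a point from camera to world coordinates). Camera axes: x right, y up, looking along -z (the intrinsics and any distortion apply to the point x, -y, -z); pixel columns grow to the right and rows downward; lengths in mm; the calibration is good to about 2 mm. A picture is of the moment at which its call begins. There is no depth.
- env.job_done(): hands the job in, once; it reports no verdict.
The state is a dict: "clock": time; "joint_pos": joint angles; "qvel": joint speeds; "joint_efforts": joint torques, N m; "ee_pos": TCP position; "tool_rot": TCP orientation; "ft_force": force on the tool from outside, world axes, zero at the start; "ft_torque": the same for the moment, N m; "gripper_width": opening from 0.0 (shut) to 1.0 (fully open).
Only numpy, scipy, OpenCV 4.12 (cv2) and the standard library are available. Lean on these libraries where they do the work, as an engineer would, in place of code of your own. Each camera call takes 0.05 s, during which the arm holds its last target.

## Working session

There is one attempt and no reset: what is moved stays moved. The work goes in short steps, Python scripts to look and compute and a tool call to move; the robot and the scene stay as the last step left them, time stands still between calls to the robot, and variables do not carry over. Pictures are saved under pics/ and viewed, and the job is handed in when it is done.

Besides the shell and the picture viewer there is one more tool, called by a JSON object that holds its "name" and its "arguments". servo_tool: Moves the arm, as the interface text tells. Its arguments: {"type":"object","properties":{"offset":{"type":"array","items":{"type":"array","items":{"type":"number"}}},"turn":{"type":"array","items":{"type":"array","items":{"type":"number"}}},"claw":{"type":"number"},"grip_force":{"type":"number"}},"required":["offset","turn"]}

```bash
ls; mkdir -p pics; python3 - <<'E'
from plant import env, optics
import cv2,numpy as np
np.set_printoptions(precision=3,suppress=True)
print(env.get_state())
for n in ["scene","top","wrist"]:
    d=optics.get_image(n); cv2.imwrite(f"pics/{n}0.png",d["pixels"]); print(n,d["K"],d["pose"],[k for k in d])
E
```

```text
pics
{'clock': 0.0, 'joint_pos': array([-1.445,  0.334,  0.04 ,  1.466, -0.013,  1.343, -0.058]), 'qvel': array([ 0.   ,  0.001,  0.002,  0.001, -0.001, -0.002, -0.001]), 'joint_efforts': array([  0.001, -65.855,   1.367, -40.555,   0.017,   0.012,   0.   ]), 'ee_pos': array([144.816, 633.227, 252.415]), 'tool_rot': array([-0.   ,  0.112,  0.994, -0.001]), 'ft_force': array([-0.235, -0.062, -0.667]), 'ft_torque': array([-0.006,  0.025, -0.038]), 'gripper_width': 1.0004311816656561}
scene [[471.877   0.    273.699]
 [  0.    471.877 211.082]
 [  0.      0.      1.   ]] [[ -0.666   0.504  -0.55  133.307]
 [ -0.746  -0.45    0.491  28.743]
 [ -0.      0.738   0.675 724.099]
 [  0.      0.      0.      1.   ]] ['pixels', 'K', 'pose']
top [[439.46    0.    273.701]
 [  0.    439.46  205.855]
 [  0.      0.      1.   ]] [[  -0.019    0.997   -0.071  538.474]
 [  -1.      -0.02    -0.016 -425.857]
 [  -0.018    0.07     0.997 1034.099]
 [   0.       0.       0.       1.   ]] ['pixels', 'K', 'pose']
wrist [[321.249   0.    284.813]
 [  0.    321.249 208.949]
 [  0.      0.      1.   ]] [[  0.223  -0.934  -0.28   72.091]
 [  0.975   0.213   0.066 650.209]
 [ -0.002  -0.288   0.958 373.003]
 [  0.      0.      0.      1.   ]] ['pixels', 'K', 'pose']
```

View pics/scene0.png

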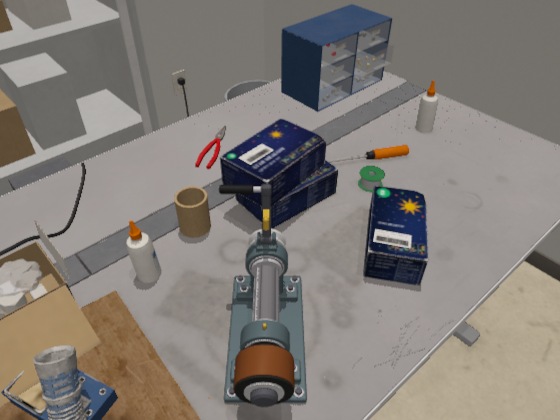

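View pics/top0.png

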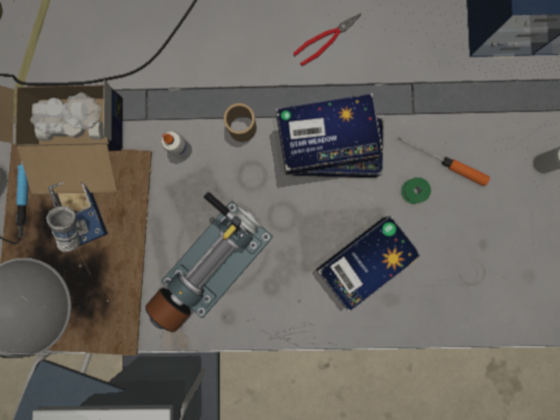

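View pics/wrist0.png

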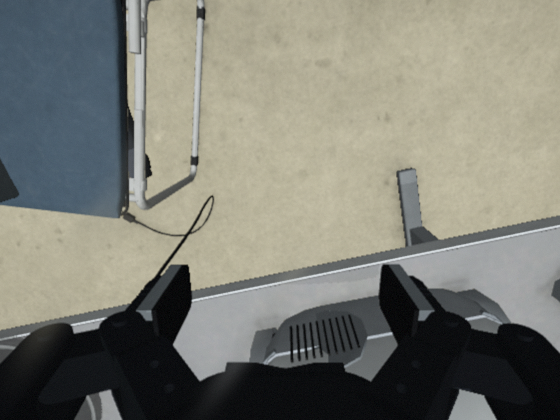

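```bash
python3 - <<'E'
import cv2
a=cv2.imread("pics/top0.png")[180:340,130:290]; cv2.imwrite("pics/top0z.png",cv2.resize(a,(800,800),interpolation=cv2.INTER_CUBIC)[:, :][:600])
cv2.imwrite("pics/top0zb.png",cv2.resize(a,(600,600),interpolation=cv2.INTER_CUBIC))
a=cv2.imread("pics/scene0.png")[165:415,190:340]; cv2.imwrite("pics/scene0z.png",cv2.resize(a,(360,600),interpolation=cv2.INTER_CUBIC))
E
```

```text
(no output)
```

View pics/top0zb.png

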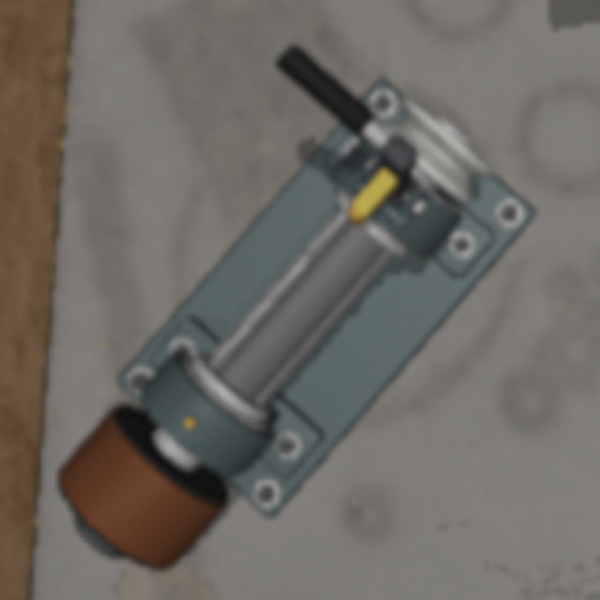

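View pics/scene0z.png

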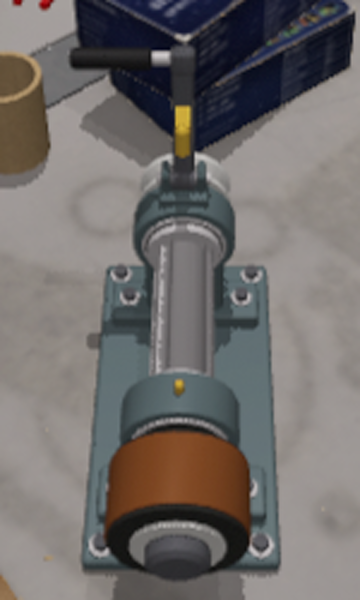

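```bash
cat > h.py <<'E'
import numpy as np,cv2
np.set_printoptions(precision=3,suppress=True)
CAM={"scene":(np.array([[471.877,0,273.699],[0,471.877,211.082],[0,0,1]]),None)}
def ray(d,px):
    K,P=d["K"],d["pose"]
    v=np.linalg.inv(K)@np.array([px[0],px[1],1.]); v=np.array([v[0],-v[1],-v[2]])
    return P[:3,3],P[:3,:3]@v
def plane(d,px,z):
    o,v=ray(d,px); return o+v*(z-o[2])/v[2]
def proj(d,p):
    c=d["pose"][:3,:3].T@(np.asarray(p,float)-d["pose"][:3,3]); q=d["K"]@np.array([c[0],-c[1],-c[2]]); return q[:2]/q[2]
def fit2(A,B):
    a=A.mean(0);b=B.mean(0);U,S,V=np.linalg.svd((A-a).T@(B-b));R=V.T@U.T
    t=b-R@a; return np.arctan2(R[1,0],R[0,0]),t,(A@R.T+t-B)
E
python3 - <<'E'
from h import *
from plant import env, optics
M=np.array([[125,65],[125,-65],[-125,-65],[-125,65.]])
P={"top":np.array([[378,80],[535,213],[272,515],[120,383]])/3.75+[130,180],
"scene":np.array([[107,267],[267,267],[278,568],[83,568]])/2.4+[190,165]}
for n in P:
    d=optics.get_image(n)
    W=np.array([plane(d,p,14)[:2] for p in P[n]])
    y,t,r=fit2(M,W); print(n,np.degrees(y),t,r.round(1).tolist())
E
```

```text
top -41.60351664804434 [ 489.781 -275.925] [[3.2, -1.1], [1.2, -2.1], [-4.6, -0.3], [0.2, 3.6]]
scene -42.11079224605171 [ 487.635 -271.053] [[0.9, 0.1], [-0.3, -0.1], [-2.0, -1.4], [1.4, 1.4]]
```

```bash
cat >> h.py <<'E'
from scipy.spatial.transform import Rotation as Ro
YAW=np.radians(-41.9); T=np.array([488.5,-273.,0])
def S():
    return Ro.from_euler('z',YAW).as_matrix()
def s2w(p): return S()@np.asarray(p,float)+T
def w2s(p): return S().T@(np.asarray(p,float)-T)
def toolR(tilt):  # tilt deg about stand x; tilt 0 = down, tool x=-stand x, tool y=+stand y; tilt>0: jaw +y side goes up (rot about +stand x)
    R0=np.column_stack([[-1,0,0],[0,1,0],[0,0,-1]]).astype(float)
    return S()@Ro.from_euler('x',tilt,degrees=True).as_matrix()@R0
def cur():
    from plant import env
    s=env.get_state(); q=s["tool_rot"]; return s,np.array(s["ee_pos"]),Ro.from_quat([q[1],q[2],q[3],q[0]]).as_matrix()
def go(pw,R=None):
    s,p,R0=cur()
    if R is None:R=R0
    d=R0.T@(np.asarray(pw)-p)/10; t=Ro.from_matrix(R0.T@R).as_rotvec(degrees=True)
    print("clock",s["clock"],"offset",d.round(2).tolist(),"turn",t.round(1).tolist())
def barpose(tilt,x=-25,back=0,y=0,z=105):
    R=toolR(tilt); return s2w([x,y,z])-R[:,2]*back,R
def stat():
    s,p,R=cur(); zs=S().T@R[:,2]; 
    print("clock %.2f"%s["clock"],"stand",w2s(p),"world",p,"tilt",np.degrees(np.arctan2(zs[1],-zs[2])).round(2),"toolz",zs,"F_st",S().T@s["ft_force"],"w",s["gripper_width"],"q",s["joint_pos"])
E
python3 - <<'E'
from h import *
from plant import optics
G={"top":(np.array([[290,58],[372,125]])/3.75+[130,180]),"scene":np.array([[74,57],[152,58]])/2.4+[190,165]}
for n in G:
    d=optics.get_image(n)
    print(n,G[n].round(1).tolist())
    for q in [1.45,1.55,1.65,1.75,1.85,1.95]:
        print(q,[proj(d,s2w([82-95*np.cos(q),y,153+95*np.sin(q)])).round(1).tolist() for y in (74,20)])
    for x,y,z in [(-163,0,105),(122,0,105)]: print("axis",proj(d,s2w([x,y,z])))
_,R=barpose(0)
go([520,250,320],R); stat()
E
```

```text
top [[207.3, 195.5], [229.2, 213.3]]
1.45 [[191.6, 209.6], [214.0, 229.2]]
1.55 [[195.0, 205.6], [217.5, 225.2]]
1.65 [[198.5, 201.6], [221.0, 221.2]]
1.75 [[202.1, 197.7], [224.5, 217.2]]
1.85 [[205.7, 193.9], [228.1, 213.4]]
1.95 [[209.2, 190.4], [231.5, 209.7]]
axis [157.959 321.269]
axis [247.42  218.129]
scene [[220.8, 188.8], [253.3, 189.2]]
1.45 [[217.7, 204.1], [253.2, 204.1]]
1.55 [[218.2, 199.6], [253.4, 199.7]]
1.65 [[218.8, 195.7], [253.6, 195.8]]
1.75 [[219.4, 192.4], [253.8, 192.5]]
1.85 [[220.0, 189.7], [254.1, 189.7]]
1.95 [[220.6, 187.6], [254.3, 187.6]]
axis [265.082 396.52 ]
axis [267.599 244.125]
clock 0.35 offset [-45.12, -29.03, -6.68] turn [-0.0, 0.0, 29.0]
clock 0.35 stand [-861.167  445.251  253.069] world [144.877 633.521 253.069] tilt -0.02 toolz [ 0. -0. -1.] F_st [-0.284  0.565  0.518] w 1.0039569845924536 q [-1.445  0.333  0.04   1.466 -0.013  1.343 -0.058]
```

{"name": "servo_tool", "arguments": {"offset": [[-4,-2.5,-6.5],[-9,-6,-6.5],[-14,-9,-6.5],[-20,-13,-6.5],[-25,-16,-6.5],[-32,-20.5,-6.5],[-38.5,-25,-6.5],[-45,-29,-6.5]], "turn": [[0,0,4],[0,0,8],[0,0,12],[0,0,16],[0,0,20],[0,0,24],[0,0,27],[0,0,29]], "claw": 1, "grip_force": 20}}

```text
clock: 1.15
ee_pos: [409.1, 362.2, 318.2]
tool_rot: [0.0, 0.358, 0.934, 0.0]
ft_force: [0.1, 1.1, 0.5]
gripper_width: 0.997
```

```bash
python3 - <<'E'
from h import *
stat(); p,R=barpose(0,back=115); go(p,R)
E
```

```text
clock 1.15 stand [-483.304  419.817  318.172] world [409.139 362.241 318.172] tilt 0.04 toolz [-0.     0.001 -1.   ] F_st [-0.629  0.907  0.468] w 0.9965883823168282 q [-1.101  0.089  0.319  1.633 -0.028  1.423  0.059]
clock 1.15 offset [-45.91, -41.91, 9.77] turn [0.0, -0.0, -0.1]
```

```bash
python3 - <<'E'
from h import *
R=toolR(0); p,_=barpose(0,back=115); print(R.T@(p-np.array([520,250,318.5]))/10)
E
```

```text
[-30.083 -41.031   9.85 ]
```

{"name": "servo_tool", "arguments": {"offset": [[0,0,0],[-5,-7,0],[-9,-12,0],[-13,-18,0],[-17,-23,0],[-21,-29,2],[-25,-35,5],[-30,-41,8]], "turn": [[0,0,0],[0,0,0],[0,0,0],[0,0,0],[0,0,0],[0,0,0],[0,0,0],[0,0,0]]}}

```text
clock: 1.95
ee_pos: [372.1, 18.1, 285.7]
tool_rot: [0.0, 0.357, 0.934, 0.001]
ft_force: [1.0, -0.6, 0.1]
gripper_width: 0.998
```

{"name": "servo_tool", "arguments": {"offset": [[0,0,0],[0,0,0],[0,0,0],[0,0,0],[0,0,0],[0,0,0]], "turn": [[0,0,0],[0,0,0],[0,0,0],[0,0,0],[0,0,0],[0,0,0]]}}

```text
clock: 2.55
ee_pos: [372.6, 20.3, 285.6]
tool_rot: [0.0, 0.357, 0.934, -0.0]
ft_force: [-1.2, 0.7, 0.3]
gripper_width: 1.003
```

```bash
python3 - <<'E'
from h import *
from plant import optics
stat(); p,R=barpose(0,back=115); go(p,R)
for n in ["scene","top","wrist"]:
    d=optics.get_image(n); cv2.imwrite(f"pics/{n}1.png",d["pixels"]); np.save(f"pics/{n}1.npy",d["pose"])
E
```

```text
clock 2.55 stand [-282.089  140.89   285.621] world [372.629  20.255 285.621] tilt -0.03 toolz [ 0. -0. -1.] F_st [-1.388 -0.299  0.282] w 1.0030264770363235 q [-0.839 -0.362  0.516  2.035  0.178  1.427  0.464]
clock 2.55 offset [-25.69, -14.12, 6.58] turn [-0.0, 0.0, 0.1]
```

View pics/wrist1.png

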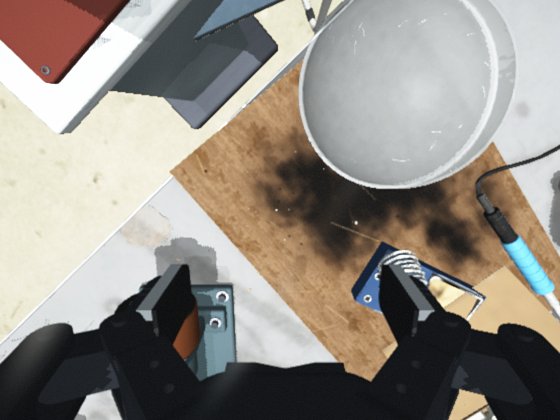

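View pics/scene1.png

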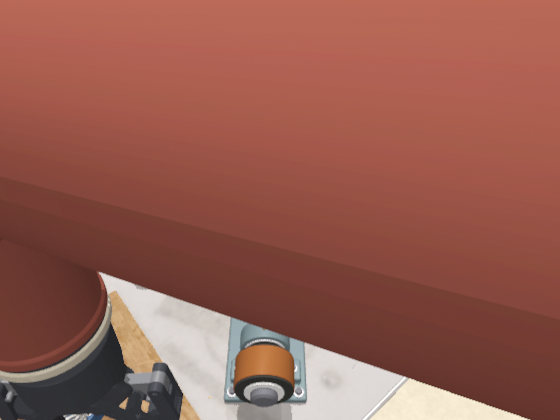

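```bash
python3 - <<'E'
from h import *
go([530,20,310]); go([540,-150,310],toolR(0))
E
```

```text
clock 2.7 offset [-11.72, 10.51, -2.44] turn [0.0, 0.0, 0.0]
clock 2.7 offset [-23.81, -1.49, -2.44] turn [-0.0, 0.0, 0.0]
```

{"name": "servo_tool", "arguments": {"offset": [[-3,3,-1],[-6,5.5,-2],[-9,6,-2.5],[-14,5,-2.5],[-18,3,-2.5],[-22,0,-2.5],[-23.8,-1.5,-2.5],[-23.8,-1.5,-2.5]], "turn": [[0,0,0],[0,0,0],[0,0,0],[0,0,0],[0,0,0],[0,0,0],[0,0,0],[0,0,0]]}}

```text
clock: 3.5
ee_pos: [539.3, -154.8, 310.5]
tool_rot: [0.0, 0.36, 0.933, -0.001]
ft_force: [-0.8, 0.0, -0.1]
gripper_width: 0.999
```

```bash
python3 - <<'E'
from h import *
stat(); p,R=barpose(0,back=115); go(p,R)
E
```

```text
clock 3.50 stand [-41.169 121.908 310.517] world [ 539.271 -154.769  310.517] tilt -0.14 toolz [ 0.001 -0.003 -1.   ] F_st [-0.589 -0.528 -0.128] w 0.9990657254074695 q [-0.628  0.163  0.943  1.634 -0.13   1.413  1.163]
clock 3.5 offset [-1.68, -12.16, 9.08] turn [-0.1, 0.1, -0.3]
```

{"name": "servo_tool", "arguments": {"offset": [[-1,-4,3],[-1.7,-8,6],[-1.7,-12.2,9],[-1.7,-12.2,9],[-1.7,-12.2,9]], "turn": [[0,0,0],[0,0,0],[0,0,-0.3],[0,0,-0.3],[0,0,-0.3]]}}

```text
clock: 4.0
ee_pos: [470.2, -252.3, 220.1]
tool_rot: [-0.001, 0.356, 0.935, 0.0]
ft_force: [1.1, 0.6, -0.1]
gripper_width: 0.999
```

```bash
python3 - <<'E'
from h import *
from plant import optics
stat(); p,R=barpose(0,back=1); go(p,R)
for n in ["wrist","scene"]:
    d=optics.get_image(n); cv2.imwrite(f"pics/{n}2.png",d["pixels"])
    for y in (-24,0,24): print(n,y,[proj(d,s2w([x,y,105])).round(0).tolist() for x in (-163,-113,-62,52)])
E
```

```text
clock 4.00 stand [-27.464   3.202 220.114] world [ 470.196 -252.275  220.114] tilt 0.01 toolz [-0.001  0.    -1.   ] F_st [ 0.466  1.181 -0.067] w 0.9990021368963649 q [-0.483  0.162  0.996  1.83  -0.144  1.228  1.399]
clock 4.0 offset [-0.26, -0.32, 11.41] turn [0.0, -0.1, 0.2]
wrist -24 [[245.0, 14.0], [247.0, 96.0], [249.0, 169.0], [253.0, 304.0]]
wrist 0 [[282.0, 14.0], [282.0, 96.0], [282.0, 169.0], [281.0, 304.0]]
wrist 24 [[319.0, 14.0], [316.0, 96.0], [314.0, 169.0], [310.0, 304.0]]
scene -24 [[283.0, 397.0], [282.0, 363.0], [282.0, 332.0], [281.0, 274.0]]
scene 0 [[265.0, 397.0], [266.0, 363.0], [266.0, 332.0], [267.0, 274.0]]
scene 24 [[247.0, 396.0], [249.0, 363.0], [250.0, 332.0], [253.0, 274.0]]
```

View pics/wrist2.png

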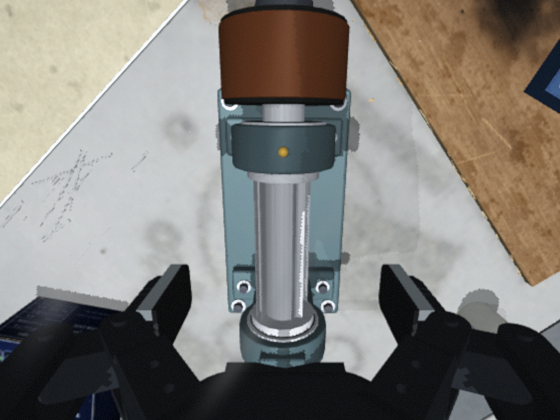

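View pics/scene2.png

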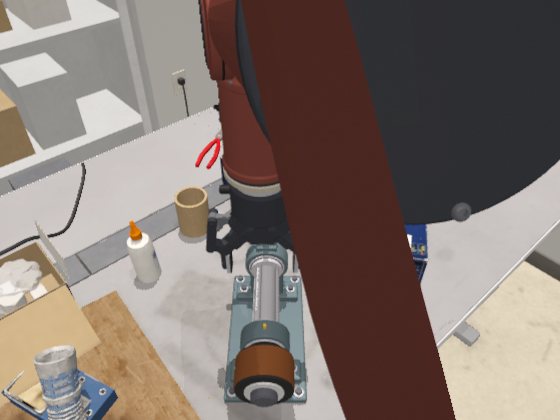

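```bash
python3 - <<'E'
import cv2
a=cv2.imread("pics/wrist2.png")[165:345,225:345]; cv2.imwrite("pics/w2z.png",cv2.resize(a,(400,600),interpolation=cv2.INTER_NEAREST))
E
sed -i 's/T=np.array(\[488.5,-273.,0\])/T=np.array([488.5+.67,-273.+.74,0])/' h.py
python3 - <<'E'
from h import *
p,R=barpose(0,back=1); go(p,R)
E
```

```text
clock 4.1 offset [-0.16, -0.45, 11.52] turn [0.0, 0.0, 0.4]
```

View pics/w2z.png

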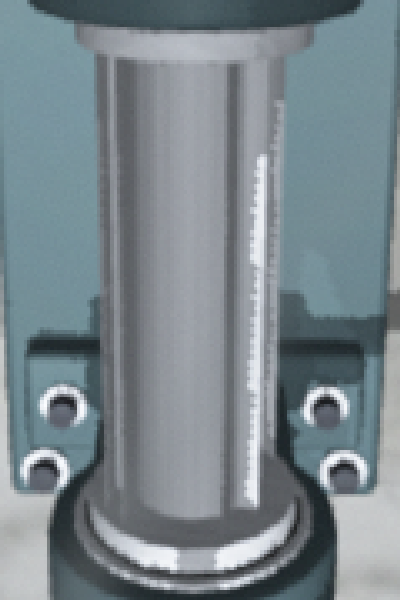

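{"name": "servo_tool", "arguments": {"offset": [[-0.2,-0.4,3],[-0.2,-0.4,6],[-0.2,-0.4,9],[-0.2,-0.4,11.5],[-0.2,-0.4,11.5],[-0.2,-0.4,11.5]], "turn": [[0,0,0.2],[0,0,0.2],[0,0,0.2],[0,0,0.2],[0,0,0.2],[0,0,0.2]]}}

```text
clock: 4.7
ee_pos: [470.9, -256.2, 106.5]
tool_rot: [0.0, 0.356, 0.935, -0.0]
ft_force: [0.8, -0.4, 0.4]
gripper_width: 1.002
```

{"name": "servo_tool", "arguments": {"offset": [[0,0,0],[0,0,0],[0,0,0],[0,0,0],[0,0,0],[0,0,0]], "turn": [[0,0,0],[0,0,0],[0,0,0],[0,0,0],[0,0,0],[0,0,0]], "claw": 0, "grip_force": 20}}

```text
clock: 5.3
ee_pos: [471.5, -255.7, 106.8]
tool_rot: [0.001, 0.356, 0.934, 0.001]
ft_force: [2.2, 5.0, 5.9]
gripper_width: 0.477
```

```bash
python3 - <<'E'
from h import *
stat()
E
```

```text
clock 5.30 stand [-24.145   0.524 106.784] world [ 471.548 -255.745  106.784] tilt 0.18 toolz [ 0.001  0.003 -1.   ] F_st [-1.729  5.19   5.943] w 0.47685059252961864 q [-0.374  0.331  0.931  1.947 -0.316  1.013  1.543]
```

{"name": "servo_tool", "arguments": {"offset": [[0,0,0],[0,0,0],[0,0,0]], "turn": [[0,0,0],[0,0,0],[0,0,0]]}}

```text
clock: 5.6
ee_pos: [471.5, -255.8, 106.8]
tool_rot: [0.001, 0.356, 0.934, 0.001]
ft_force: [2.9, 5.8, 5.4]
gripper_width: 0.474
```

```bash
python3 - <<'E'
from h import *
stat()
for t in (12,22):
  p,R=barpose(t,back=1); go(p,R)
E
```

```text
clock 5.60 stand [-24.13    0.499 106.789] world [ 471.543 -255.774  106.789] tilt 0.18 toolz [ 0.001  0.003 -1.   ] F_st [-1.703  6.199  5.354] w 0.4743005641143763 q [-0.374  0.331  0.931  1.947 -0.316  1.013  1.543]
clock 5.6 offset [0.09, -0.07, 0.08] turn [-11.8, 0.1, 0.2]
clock 5.6 offset [0.09, -0.09, 0.09] turn [-21.8, 0.0, 0.2]
```

{"name": "servo_tool", "arguments": {"offset": [[0,0,0],[0,0,0],[0.1,-0.1,0.1],[0.1,-0.1,0.1],[0.1,-0.1,0.1]], "turn": [[0,0,0],[0,0,0],[-8,0,0],[-12,0,0],[-12,0,0]], "claw": 0.75}}

```text
clock: 6.1
ee_pos: [466.5, -259.1, 104.7]
tool_rot: [0.038, 0.357, 0.928, 0.098]
ft_force: [-0.5, -0.7, -0.6]
gripper_width: 0.751
```

{"name": "servo_tool", "arguments": {"offset": [[0,0,0],[0,0,0],[0,0,0],[0,0,0],[0,0,0]], "turn": [[0,0,0],[0,0,0],[0,0,0],[0,0,0],[0,0,0]], "claw": 0}}

```text
clock: 6.6
ee_pos: [470.5, -254.7, 105.6]
tool_rot: [0.037, 0.353, 0.93, 0.098]
ft_force: [0.1, 6.2, 9.8]
gripper_width: 0.418
```

```bash
python3 - <<'E'
from h import *
stat()
for t in (30,42):
  p,R=barpose(t,back=1); go(p,R)
E
```

```text
clock 6.60 stand [-25.625   0.538 105.587] world [ 470.456 -254.746  105.587] tilt 12.07 toolz [-0.001  0.209 -0.978] F_st [-4.052  4.716  9.845] w 0.41793660591958914 q [-0.204  0.295  0.865  1.981 -0.518  1.011  1.771]
clock 6.6 offset [-0.06, -0.1, -0.05] turn [-17.9, -0.1, 0.3]
clock 6.6 offset [-0.06, -0.12, -0.04] turn [-29.9, -0.1, 0.3]
```

{"name": "servo_tool", "arguments": {"offset": [[0,0,0],[0,0,0],[0,0,0],[0,0,0],[0,-0.03,0],[0,-0.05,0],[0,-0.05,0]], "turn": [[0,0,0],[0,0,0],[0,0,0],[-5,0,0],[-10,0,0],[-15,0,0],[-18,0,0]], "claw": 0, "grip_force": 90}}

```text
clock: 7.3
ee_pos: [470.2, -255.0, 105.7]
tool_rot: [0.093, 0.343, 0.902, 0.245]
ft_force: [3.9, 8.2, 6.9]
gripper_width: 0.407
```

```bash
python3 - <<'E'
from h import *
stat()
for t in (45,):
  p,R=barpose(t,back=1); go(p,R)
E
```

```text
clock 7.30 stand [-25.641   0.236 105.711] world [ 470.243 -254.961  105.711] tilt 30.36 toolz [-0.003  0.505 -0.863] F_st [-2.566  8.708  6.895] w 0.4068665813434866 q [ 0.077  0.344  0.77   2.008 -0.869  1.134  2.156]
clock 7.3 offset [-0.06, -0.08, -0.05] turn [-14.6, -0.2, 0.2]
```

{"name": "servo_tool", "arguments": {"offset": [[0,0,0],[0,-0.03,0],[0,-0.05,0],[0,-0.05,0],[0,-0.05,0]], "turn": [[-4,0,0],[-8,0,0],[-12,0,0],[-12,0,0],[-12,0,0]]}}

```text
clock: 7.8
ee_pos: [470.2, -255.0, 105.6]
tool_rot: [0.127, 0.331, 0.872, 0.337]
ft_force: [3.2, 6.2, 9.6]
gripper_width: 0.408
```

```bash
python3 - <<'E'
from h import *
stat()
for t in (-20,):
  p,R=barpose(t,back=1); go(p,R)
E
```

```text
clock 7.80 stand [-25.629   0.133 105.628] world [ 470.182 -255.045  105.628] tilt 42.25 toolz [-0.005  0.672 -0.74 ] F_st [-1.761  6.711  9.584] w 0.4076017479709726 q [ 0.249  0.429  0.708  2.008 -1.059  1.283  2.368]
clock 7.8 offset [-0.06, 0.04, -0.01] turn [62.2, -0.1, 0.4]
```

{"name": "servo_tool", "arguments": {"offset": [[0,0,0],[0,0,0],[0,0,0],[0,0,0],[0,0,0],[0,0,0],[0,0,0],[0,0,0]], "turn": [[0,0,0],[0,0,0],[0,0,0],[8,0,0],[16,0,0],[24,0,0],[32,0,0],[40,0,0]], "claw": 0.85, "grip_force": 20}}

```text
clock: 8.6
ee_pos: [468.3, -258.3, 105.5]
tool_rot: [0.007, 0.357, 0.934, 0.014]
ft_force: [-0.3, -0.7, -0.9]
gripper_width: 0.849
```

{"name": "servo_tool", "arguments": {"offset": [[0,0,0],[0,0,0],[0,0,0],[0,0,0],[0,0,0]], "turn": [[8,0,0],[16,0,0],[24,0,0.3],[26,0,0.3],[26,0,0.3]]}}

```text
clock: 9.1
ee_pos: [468.2, -256.6, 103.5]
tool_rot: [-0.075, 0.35, 0.913, -0.195]
ft_force: [0.4, 0.2, -0.3]
gripper_width: 0.852
```

```bash
python3 - <<'E'
from h import *
from plant import optics
stat()
for t in (-24,):
  p,R=barpose(t,back=1); go(p,R)
cv2.imwrite("pics/w3.png",optics.get_image("wrist")["pixels"])
E
```

```text
clock 9.10 stand [-26.063  -2.397 103.455] world [ 468.17  -256.638  103.455] tilt -24.06 toolz [-0.    -0.408 -0.913] F_st [ 0.167  0.412 -0.332] w 0.8522202371112411 q [-0.577  0.533  0.98   1.864 -0.05   1.12   1.232]
clock 9.1 offset [-0.11, 0.16, -0.34] turn [-0.1, -0.0, 0.0]
```

View pics/w3.png

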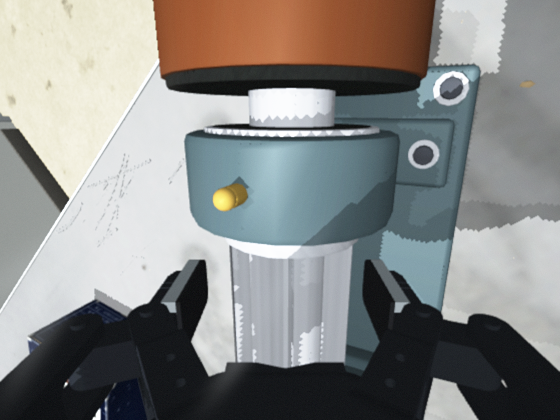

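{"name": "servo_tool", "arguments": {"offset": [[-0.1,0.2,-0.3],[-0.1,0.2,-0.3],[-0.1,0.2,-0.3],[-0.1,0.2,-0.3],[-0.1,0.2,-0.3],[-0.1,0.2,-0.3]], "turn": [[0,0,0],[0,0,0],[0,0,0],[0,0,0],[0,0,0],[0,0,0]], "claw": 0, "grip_force": 90}}

```text
clock: 9.75
ee_pos: [472.0, -255.0, 106.9]
tool_rot: [-0.073, 0.352, 0.913, -0.191]
ft_force: [3.4, 10.1, 5.9]
gripper_width: 0.538
```

```bash
python3 - <<'E'
from h import *
stat()
E
```

```text
clock 9.75 stand [-24.277   1.358 106.94 ] world [ 472.008 -255.036  106.94 ] tilt -23.62 toolz [ 0.    -0.401 -0.916] F_st [-4.247  9.756  5.933] w 0.5383414149130583 q [-0.575  0.529  0.979  1.856 -0.053  1.127  1.23 ]
```

{"name": "servo_tool", "arguments": {"offset": [[0,0,0],[0,0,0],[0,0,0],[0,0,0],[0,0,0],[0,0,0],[0,0,0],[0,0,0]], "turn": [[-6,0,0],[-12,0,0],[-18,0,0],[-24,0,0],[-30,0,0],[-36,0,0],[-42,0,0],[-47.8,0,0]]}}

```text
clock: 10.55
ee_pos: [470.9, -256.2, 107.1]
tool_rot: [0.077, 0.351, 0.912, 0.195]
ft_force: [7.5, 7.4, -22.1]
gripper_width: 0.536
```

{"name": "servo_tool", "arguments": {"offset": [[0,0,0],[0,0,0],[0,0,0]], "turn": [[0,0,0],[0,0,0],[0,0,0]]}}

```text
clock: 10.85
ee_pos: [470.9, -256.2, 107.0]
tool_rot: [0.076, 0.352, 0.913, 0.193]
ft_force: [8.8, 2.9, -8.2]
gripper_width: 0.535
```

```bash
python3 - <<'E'
from h import *
stat()
E
```

```text
clock 10.85 stand [-24.332  -0.207 107.028] world [ 470.921 -256.164  107.028] tilt 23.99 toolz [ 0.005  0.407 -0.914] F_st [ 4.663  8.039 -8.212] w 0.5347467456537162 q [-0.003  0.304  0.781  2.002 -0.741  1.064  2.009]
```

{"name": "servo_tool", "arguments": {"offset": [[0,0,0],[0,0,0],[0,0,0],[0,0,0],[0,0,-4],[0,0,-8],[0,0,-11],[0,0,-11]], "turn": [[0,0,0],[0,0,0],[0,0,0],[8,0,0],[16,0,0],[24,0,0],[24,0,0],[24,0,0]], "claw": 0.85}}

```text
clock: 11.65
ee_pos: [441.8, -290.7, 210.6]
tool_rot: [0.003, 0.359, 0.933, -0.002]
ft_force: [-0.0, 0.2, -0.8]
gripper_width: 0.848
```

```bash
python3 - <<'E'
from h import *
from plant import optics
stat()
d=optics.get_image("wrist"); cv2.imwrite("pics/w4.png",d["pixels"])
cv2.imwrite("pics/t4.png",optics.get_image("top")["pixels"])
c=proj(d,s2w([0,0,123])); print(c, proj(d,s2w([0,7,123])),proj(d,s2w([0,16,123])))
a=d["pixels"][140:340,210:350]; cv2.imwrite("pics/w4z.png",cv2.resize(a,(420,600),interpolation=cv2.INTER_CUBIC))
E
```

```text
clock 11.65 stand [-22.939 -45.398 210.649] world [ 441.778 -290.73   210.649] tilt -0.05 toolz [ 0.007 -0.001 -1.   ] F_st [-0.126  0.126 -0.836] w 0.8482089493016223 q [-0.365  0.14   0.949  1.857 -0.121  1.198  1.458]
[350.172 255.062] [360.071 255.042] [372.801 255.015]
```

View pics/w4z.png

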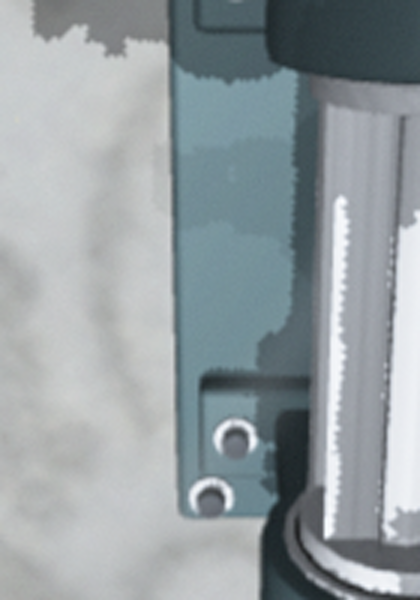

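View pics/w4.png

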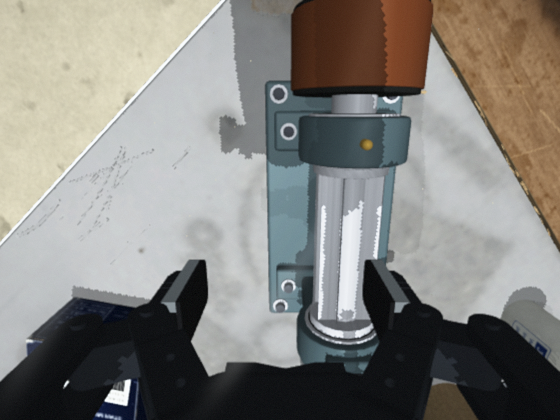

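```bash
python3 - <<'E'
from h import *
from plant import optics
d=optics.get_image("wrist");p=d["pixels"]
a=p[160:340,300:400]; cv2.imwrite("pics/w4y.png",cv2.resize(a,(500,600),interpolation=cv2.INTER_NEAREST))
for ph in (0,5,-5,10,-10):
    # keyway edges/flat edges, ph deg tilt of flat toward +y
    out=[]
    for y,z in [(-15.9,18),(-7,18),(-7,12),(7,12),(7,18),(15.9,18)]:
        c,s=np.cos(np.radians(ph)),np.sin(np.radians(ph))
        out.append(round(float((proj(d,s2w([-20,y*c+z*s,105-y*s+z*c]))[0]-300)*5)))
    print(ph,out, [round(float((proj(d,s2w([-20,0,105]))[1]-160)*600/180))])
E
```

```text
0 [143, 209, 202, 302, 312, 377] [215]
5 [157, 221, 210, 308, 322, 385] [215]
-5 [131, 197, 194, 295, 301, 368] [215]
10 [171, 234, 219, 314, 331, 392] [215]
-10 [120, 185, 186, 288, 289, 357] [215]
```

View pics/w4y.png

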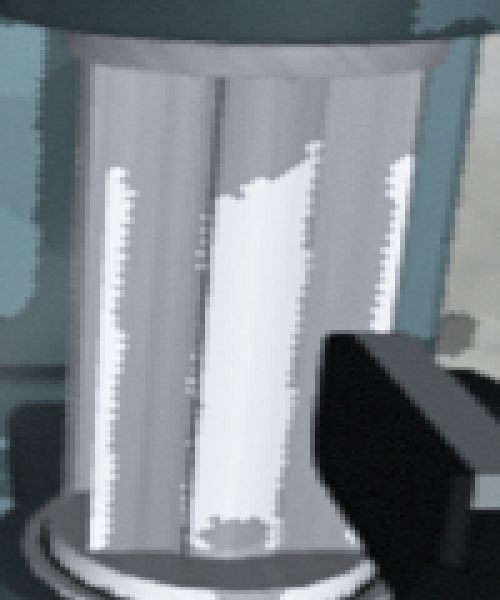

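{"name": "servo_tool", "arguments": {"offset": [[0,4.5,0],[0,4.5,0],[0,4.5,0],[0,4.5,0]], "turn": [[0,0,0],[0,0,0],[0,0,0],[0,0,0]]}}

```text
clock: 12.2
ee_pos: [469.8, -256.0, 205.8]
tool_rot: [-0.001, 0.36, 0.933, -0.002]
ft_force: [-0.3, 0.1, 0.5]
gripper_width: 0.849
```

```bash
python3 - <<'E'
from h import *
from plant import optics
stat()
d=optics.get_image("wrist");p=d["pixels"]
np.save("pics/w5.npy",d["pose"])
x0=230
a=p[140:320,x0:x0+100]; cv2.imwrite("pics/w5y.png",cv2.resize(a,(500,600),interpolation=cv2.INTER_NEAREST))
for X in (-40,0):
  for ph in (0,5,-5,10,-10):
    out=[]
    for y,z in [(-15.9,18),(-7,18),(-7,12),(7,12),(7,18),(15.9,18)]:
        c,s=np.cos(np.radians(ph)),np.sin(np.radians(ph))
        out.append(round(float((proj(d,s2w([X,y*c+z*s,105-y*s+z*c]))[0]-x0)*5)))
    print(ph,out, [round(float((proj(d,s2w([X,0,123]))[1]-140)*600/180))], [round(float((proj(d,s2w([X,y,105]))[0]-x0)*5)) for y in(-24,24)])
E
```

```text
clock 12.20 stand [-25.221  -0.823 205.805] world [ 469.848 -256.029  205.805] tilt -0.26 toolz [-0.    -0.005 -1.   ] F_st [-0.333 -0.145  0.515] w 0.8489228636126043 q [-0.406  0.171  0.917  1.843 -0.141  1.199  1.391]
0 [167, 235, 236, 339, 341, 408] [223] [119, 456]
5 [179, 247, 244, 347, 352, 419] [223] [119, 456]
-5 [157, 223, 229, 332, 329, 397] [223] [119, 456]
10 [192, 259, 252, 354, 363, 428] [223] [119, 456]
-10 [147, 212, 222, 323, 317, 384] [223] [119, 456]
0 [174, 238, 239, 337, 339, 403] [407] [128, 448]
5 [185, 249, 247, 344, 350, 413] [407] [128, 448]
-5 [164, 227, 232, 330, 327, 392] [407] [128, 448]
10 [197, 261, 254, 351, 360, 422] [407] [128, 448]
-10 [155, 217, 226, 322, 316, 379] [407] [128, 448]
```

View pics/w5y.png

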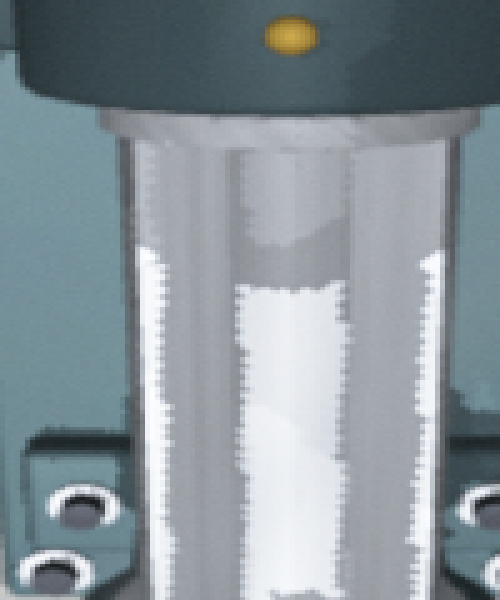

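```bash
cat >> h.py <<'E'
def gripR():
    return toolR(0)@Ro.from_euler('z',-90,degrees=True).as_matrix()
def glev(q,y=52,up=3,dx=0):
    return s2w([82-95*np.cos(q)+dx,y,153+95*np.sin(q)+up])
E
python3 - <<'E'
from h import *
p=glev(1.87,up=65); go(p,gripR()); print(p)
E
```

```text
clock 12.25 offset [-13.48, 5.32, -10.29] turn [-0.2, -0.2, -90.3]
[ 605.773 -307.019  308.779]
```

{"name": "servo_tool", "arguments": {"offset": [[0,0,-5],[0,0,-10.3],[0,0,-10.3],[-2,1,-10.3],[-5,2,-10.3],[-8,3,-10.3],[-11,4,-10.3],[-13.5,5.3,-10.3]], "turn": [[0,0,-8],[0,0,-16],[0,0,-24],[0,0,-32],[0,0,-40],[0,0,-48],[0,0,-56],[0,0,-64]], "claw": 1, "grip_force": 20}}

```text
clock: 13.05
ee_pos: [607.0, -308.3, 308.8]
tool_rot: [-0.002, -0.192, 0.981, -0.001]
ft_force: [0.6, 0.4, 0.7]
gripper_width: 0.998
```

{"name": "servo_tool", "arguments": {"offset": [[0,0,0],[0,0,0],[0,0,0],[0,0,0],[0,0,0]], "turn": [[0,0,-8],[0,0,-16],[0,0,-24],[0,0,-26.3],[0,0,-26.3]]}}

```text
clock: 13.55
ee_pos: [604.5, -306.4, 293.5]
tool_rot: [-0.015, -0.36, 0.933, 0.01]
ft_force: [-0.2, -0.0, -1.1]
gripper_width: 0.996
```

```bash
python3 - <<'E'
from h import *
from plant import optics
stat()
p=glev(1.87,up=3); go(p,gripR())
d=optics.get_image("wrist"); cv2.imwrite("pics/w6.png",d["pixels"])
for q in (1.8,1.87,1.95): print([proj(d,s2w([82-95*np.cos(q),y,153+95*np.sin(q)])).round(0).tolist() for y in (74,20)])
E
```

```text
clock 13.55 stand [108.613  51.586 293.548] world [ 604.463 -306.399  293.548] tilt -1.01 toolz [-0.032 -0.018 -0.999] F_st [-0.085 -0.14  -1.063] w 0.9955969011418796 q [ 0.539  0.411 -0.198  1.282  0.084  1.492  2.654]
clock 13.55 offset [-0.15, -0.27, 4.67] turn [1.8, -1.1, -5.9]
[[293.0, 284.0], [283.0, 195.0]]
[[282.0, 284.0], [272.0, 196.0]]
[[270.0, 283.0], [259.0, 196.0]]
```

View pics/w6.png

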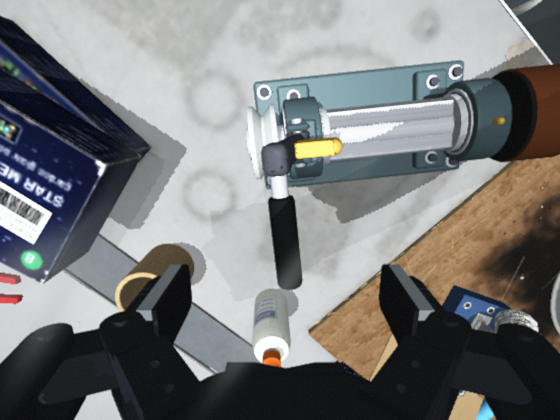

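```bash
python3 - <<'E'
from h import *
from plant import optics
t=cv2.imread("pics/top0.png")
d=optics.get_image("top")
for px,z in [((172,145),75),((175,150),0)]: print(w2s(plane(d,px,z)))
R=toolR(0)@Ro.from_euler('z',90,degrees=True).as_matrix()
go(glev(1.82,up=60),R); stat()
E
sed -i "s/from_euler('z',-90/from_euler('z',90/" h.py
```

```text
[134.344 235.135  75.   ]
[129.623 246.359   0.   ]
clock 13.65 offset [0.1, 0.31, -1.14] turn [-1.4, -2.8, 174.1]
clock 13.65 stand [108.281  52.531 293.604] world [ 604.846 -305.474  293.604] tilt -0.81 toolz [-0.033 -0.014 -0.999] F_st [-0.582 -0.358  0.638] w 0.9972698055805367 q [ 0.542  0.411 -0.202  1.282  0.082  1.492  2.654]
```

{"name": "servo_tool", "arguments": {"offset": [[0,0,-1],[0,0,-1.5],[0,0,-1.5],[0,0,-1.5],[0,0,-1.5],[0,0,-1.5],[0,0,-1.5],[0,0,-1.5]], "turn": [[0,0,8],[0,0,16],[0,0,24.5],[0,0,33],[0,0,41.5],[0,0,50],[0,0,58.5],[0,0,67]]}}

```text
clock: 14.45
ee_pos: [605.2, -306.5, 308.9]
tool_rot: [-0.018, 0.22, 0.975, -0.0]
ft_force: [-0.2, 0.7, 0.1]
gripper_width: 1.002
```

{"name": "servo_tool", "arguments": {"offset": [[0,0,0],[0,0,0],[0,0,0],[0,0,0],[0,0,0],[0,0,0],[0,0,0],[0,0,0]], "turn": [[0,0,8.5],[0,0,17],[0,0,25.5],[0,0,34],[0,0,42.5],[0,0,51],[0,0,59.5],[0,0,68]]}}

```text
clock: 15.25
ee_pos: [605.2, -306.5, 309.3]
tool_rot: [-0.014, 0.728, 0.686, -0.01]
ft_force: [-0.7, -0.1, 0.3]
gripper_width: 1.0
```

```bash
python3 - <<'E'
from h import *
stat()
go(glev(1.82,up=60),gripR())
E
```

```text
clock 15.25 stand [109.28   52.015 309.26 ] world [ 605.246 -306.525  309.26 ] tilt -1.02 toolz [-0.03  -0.018 -0.999] F_st [-0.449 -0.538  0.317] w 1.0004373178428951 q [ 0.273  0.4    0.182  1.272 -0.062  1.51   0.388]
clock 15.25 offset [0.24, -0.29, 0.43] turn [-2.0, 0.4, 38.5]
```

{"name": "servo_tool", "arguments": {"offset": [[0.2,-0.3,0.4],[0.2,-0.3,0.4],[0.2,-0.3,0.4],[0.2,-0.3,0.4],[0.2,-0.3,0.4],[0.2,-0.3,0.4]], "turn": [[0,0,8.5],[0,0,17],[0,0,25.5],[-1,0,34],[-2,0.4,38.5],[-2,0.4,38.5]]}}

```text
clock: 15.85
ee_pos: [602.0, -304.4, 305.8]
tool_rot: [0.0, 0.912, 0.41, 0.0]
ft_force: [0.5, -0.2, 0.3]
gripper_width: 1.0
```

```bash
python3 - <<'E'
from h import *
from plant import optics
stat()
go(glev(1.82,up=1),gripR())
d=optics.get_image("wrist"); cv2.imwrite("pics/w7.png",d["pixels"])
for q in (1.75,1.82,1.9): print([proj(d,s2w([82-95*np.cos(q),y,153+95*np.sin(q)])).round(0).tolist() for y in (74,20)])
E
```

```text
clock 15.85 stand [105.45   51.444 305.766] world [ 602.014 -304.392  305.766] tilt 0.04 toolz [ 0.     0.001 -1.   ] F_st [0.493 0.218 0.331] w 1.0002512668081627 q [ 0.198  0.371  0.283  1.327 -0.103  1.457 -0.252]
clock 15.85 offset [0.05, -0.0, 5.97] turn [0.0, -0.0, 0.3]
[[276.0, 202.0], [276.0, 285.0]]
[[287.0, 202.0], [286.0, 284.0]]
[[299.0, 201.0], [298.0, 282.0]]
```

View pics/w7.png

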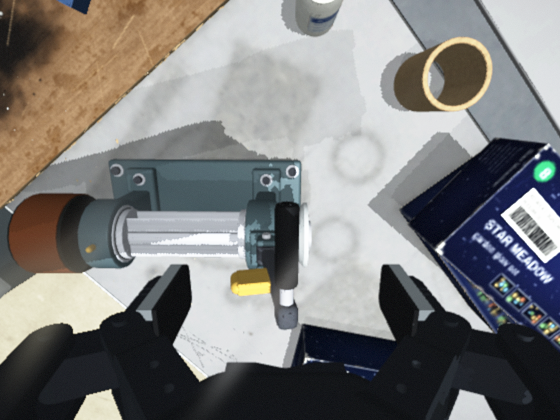

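{"name": "servo_tool", "arguments": {"offset": [[0,0,3],[0,0,5.9],[0,0,5.9],[0,0,5.9]], "turn": [[0,0,0],[0,0,0],[0,0,0],[0,0,0]]}}

```text
clock: 16.3
ee_pos: [602.7, -303.4, 246.6]
tool_rot: [-0.001, 0.911, 0.412, -0.0]
ft_force: [0.9, 1.0, 0.4]
gripper_width: 0.999
```

{"name": "servo_tool", "arguments": {"offset": [[0,0,0],[0,0,0],[0,0,0],[0,0,0],[0,0,0],[0,0,0],[0,0,0]], "turn": [[0,0,0],[0,0,0],[0,0,0],[0,0,0],[0,0,0],[0,0,0],[0,0,0]], "claw": 0, "grip_force": 20}}

```text
clock: 17.0
ee_pos: [602.9, -303.3, 246.5]
tool_rot: [-0.0, 0.911, 0.412, 0.0]
ft_force: [0.3, -0.5, 2.3]
gripper_width: 0.166
```

```bash
python3 - <<'E'
from h import *
stat()
s,p0,R=cur()
ps=w2s(p0); q0=1.82
for q in (1.7,1.57,1.44,1.3,1.17,1.03,.9,.77,.63,.5,.37,.23,.1,0,-.03):
    print(q,(R.T@S()@np.array([-95*(np.cos(q)-np.cos(q0)),0,95*(np.sin(q)-np.sin(q0))])/10).round(2).tolist())
E
```

```text
clock 17.00 stand [105.375  52.901 246.536] world [ 602.931 -303.258  246.536] tilt 0.07 toolz [-0.001  0.001 -1.   ] F_st [ 0.579 -0.19   2.281] w 0.16577455484076856 q [ 0.204  0.393  0.267  1.416 -0.105  1.347 -0.246]
1.7 [0.01, -1.12, -0.21]
1.57 [0.02, -2.35, -0.29]
1.44 [0.03, -3.58, -0.21]
1.3 [0.05, -4.88, 0.06]
1.17 [0.06, -6.05, 0.46]
1.03 [0.07, -7.23, 1.07]
0.9 [0.08, -8.25, 1.77]
0.77 [0.08, -9.16, 2.6]
0.63 [0.09, -10.02, 3.62]
0.5 [0.1, -10.68, 4.66]
0.37 [0.1, -11.2, 5.78]
0.23 [0.1, -11.59, 7.05]
0.1 [0.1, -11.79, 8.26]
0 [0.1, -11.84, 9.21]
-0.03 [0.1, -11.83, 9.5]
```

{"name": "servo_tool", "arguments": {"offset": [[0,-1.1,-0.2],[0,-2.35,-0.3],[0,-3.6,-0.2],[0,-4.9,0.1],[0.05,-6.05,0.45],[0.05,-7.2,1.05],[0.1,-8.25,1.75],[0.1,-8.25,1.75]], "turn": [[0,0,0],[0,0,0],[0,0,0],[0,0,0],[0,0,0],[0,0,0],[0,0,0],[0,0,0]]}}

```text
clock: 17.8
ee_pos: [540.6, -247.3, 227.3]
tool_rot: [-0.001, 0.911, 0.412, -0.0]
ft_force: [4.0, -2.4, -6.5]
gripper_width: 0.171
```

```bash
python3 - <<'E'
from h import *
stat(); print(w2s(glev(.9)))
E
```

```text
clock 17.80 stand [ 21.629  52.895 227.304] world [ 540.594 -247.335  227.304] tilt 0.02 toolz [-0.002  0.    -1.   ] F_st [ 4.58   0.861 -6.456] w 0.1705526160364701 q [ 0.144  0.237  0.249  1.651 -0.062  1.262 -0.316]
[ 22.947  52.    230.416]
```

{"name": "servo_tool", "arguments": {"offset": [[0,-0.9,0.8],[0,-1.75,1.8],[0,-2.4,2.85],[0,-2.95,4.0],[0,-3.3,5.25],[0,-3.5,6.45],[0,-3.6,7.4],[0,-3.6,7.4]], "turn": [[0,0,0],[0,0,0],[0,0,0],[0,0,0],[0,0,0],[0,0,0],[0,0,0],[0,0,0]]}}

```text
clock: 18.6
ee_pos: [519.7, -228.0, 159.4]
tool_rot: [0.006, 0.911, 0.411, 0.005]
ft_force: [14.6, -12.1, 10.4]
gripper_width: 0.165
```

```bash
python3 - <<'E'
from h import *
stat(); print(w2s(glev(0)))
E
```

```text
clock 18.60 stand [ -6.822  53.344 159.415] world [ 519.717 -227.999  159.415] tilt 0.29 toolz [ 0.014  0.005 -1.   ] F_st [18.937  0.774 10.421] w 0.16533628112493684 q [ 0.129  0.226  0.235  1.81  -0.058  1.097 -0.339]
[-13.  52. 156.]
```

{"name": "servo_tool", "arguments": {"offset": [[0,0.6,0.3],[0,0.6,0.6],[0,0.6,0.8],[0,0.6,0.8]], "turn": [[0,0,0],[0,0,0],[0,0,0],[0,0,0]]}}

```text
clock: 19.0
ee_pos: [520.8, -227.8, 151.7]
tool_rot: [0.001, 0.911, 0.412, 0.003]
ft_force: [-8.6, 5.9, 36.5]
gripper_width: 0.165
```

```bash
python3 - <<'E'
from h import *
from plant import optics
stat(); d=optics.get_image("wrist"); cv2.imwrite("pics/w8.png",d["pixels"])
E
```

```text
clock 19.00 stand [ -6.133  54.251 151.674] world [ 520.836 -227.785  151.674] tilt 0.27 toolz [ 0.003  0.005 -1.   ] F_st [-10.312  -1.39   36.523] w 0.16501754464709611 q [ 0.133  0.243  0.234  1.807 -0.066  1.095 -0.331]
```

View pics/w8.png

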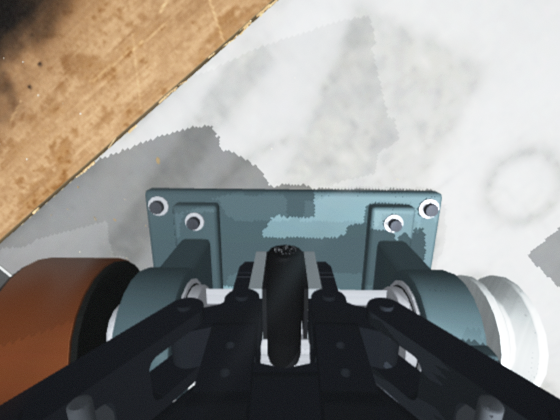

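{"name": "servo_tool", "arguments": {"offset": [[0,0,-0.5],[0,0,-0.5],[0,0,-0.5],[0,0,-4],[0,0,-8],[0,0,-10],[0,0,-10]], "turn": [[0,0,0],[0,0,0],[0,0,0],[0,0,0],[0,0,0],[0,0,0],[0,0,0]], "claw": 0.5}}

```text
clock: 19.75
ee_pos: [520.1, -228.6, 249.4]
tool_rot: [0.001, 0.911, 0.412, 0.002]
ft_force: [1.2, -0.4, -0.4]
gripper_width: 0.499
```

```bash
python3 - <<'E'
from h import *
from plant import optics
stat()
for n in ("wrist","scene","top"):
    d=optics.get_image(n); cv2.imwrite(f"pics/{n}9.png",d["pixels"])
    for q in (0,.05,.1): print(n,[proj(d,s2w([82-95*np.cos(q),y,153+95*np.sin(q)])).round(1).tolist() for y in (74,20)])
E
```

```text
clock 19.75 stand [ -6.137  53.135 249.405] world [ 520.087 -228.613  249.405] tilt 0.16 toolz [ 0.003  0.003 -1.   ] F_st [ 1.163  0.472 -0.35 ] w 0.49938443678886213 q [ 0.122  0.165  0.242  1.688 -0.043  1.29  -0.349]
wrist [[276.4, 190.6], [276.3, 261.5]]
wrist [[276.4, 192.2], [276.3, 264.4]]
wrist [[276.8, 193.9], [276.6, 267.4]]
scene [[217.1, 286.7], [252.5, 286.7]]
scene [[216.8, 284.6], [252.4, 284.7]]
scene [[216.6, 282.5], [252.3, 282.5]]
top [[173.3, 243.6], [193.3, 261.3]]
top [[172.7, 243.6], [192.9, 261.4]]
top [[172.2, 243.5], [192.5, 261.4]]
```

View pics/wrist9.png

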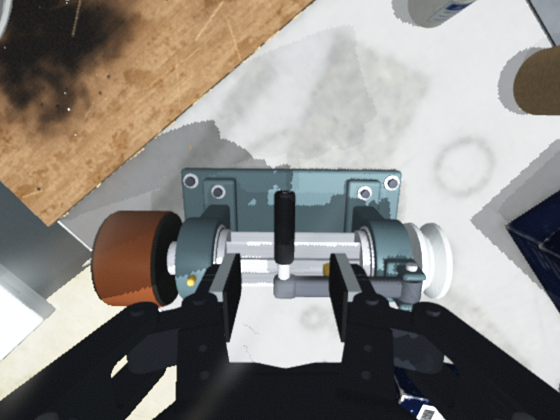

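View pics/scene9.png

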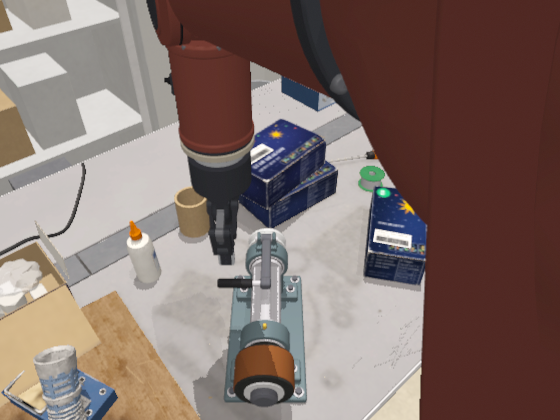

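```bash
python3 - <<'E'
from h import *
from plant import optics
d=optics.get_image("wrist")
for p in [(-125,65,14),(125,65,14),(-113,0,105),(-163,0,105),(122,0,105),(98,0,105),(-100,0,142),(-70,0,142),(60,0,142)]: print(p,proj(d,s2w(p)).round(1))
s=cv2.imread("pics/scene9.png")
cv2.imwrite("pics/s9z.png",cv2.resize(s[225:375,200:320],(480,600),interpolation=cv2.INTER_CUBIC))
w=cv2.imread("pics/wrist9.png")
cv2.imwrite("pics/w9z.png",cv2.resize(w[150:320,80:460],(798,357),interpolation=cv2.INTER_CUBIC))
E
```

```text
(-125, 65, 14) [180.4 168.1]
(125, 65, 14) [407.1 170.5]
(-113, 0, 105) [167.9 258. ]
(-163, 0, 105) [111.8 257.4]
(122, 0, 105) [431.9 260.7]
(98, 0, 105) [404.9 260.4]
(-100, 0, 142) [167.9 278.8]
(-70, 0, 142) [206.4 279.2]
(60, 0, 142) [373.1 280.9]
```

View pics/s9z.png

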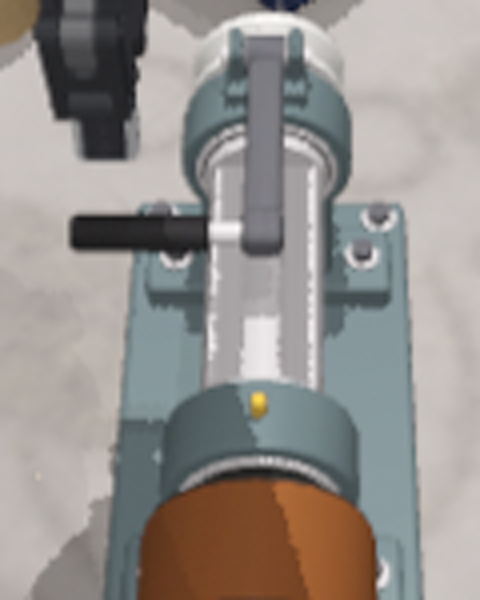

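View pics/w9z.png

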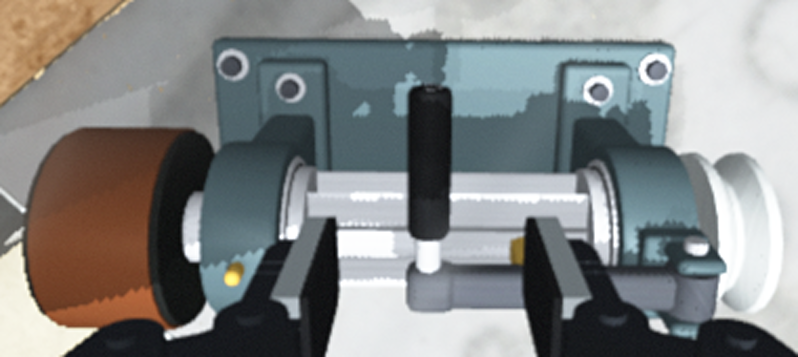

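{"name": "servo_tool", "arguments": {"offset": [[0,0,0],[0,0,0],[0,0,2],[0,0,4],[0,0,5.5],[0,0,5.5],[0,0,5.5]], "turn": [[0,0,0],[0,0,0],[0,0,0],[0,0,0],[0,0,0],[0,0,0],[0,0,0]], "claw": 0}}

```text
clock: 20.65
ee_pos: [519.0, -228.1, 191.9]
tool_rot: [-0.001, 0.911, 0.412, -0.0]
ft_force: [-0.3, 0.0, -0.3]
gripper_width: -0.001
```

{"name": "servo_tool", "arguments": {"offset": [[0,0,0.3],[0,0,0.6],[0,0,0.6]], "turn": [[0,0,0],[0,0,0],[0,0,0]]}}

```text
clock: 20.95
ee_pos: [519.0, -227.9, 185.8]
tool_rot: [-0.001, 0.911, 0.412, 0.0]
ft_force: [-0.6, -0.2, -0.1]
gripper_width: -0.001
```

{"name": "servo_tool", "arguments": {"offset": [[0,0,0.3],[0,0,0.5],[0,0,0.5]], "turn": [[0,0,0],[0,0,0],[0,0,0]]}}

```text
clock: 21.25
ee_pos: [519.4, -228.1, 182.2]
tool_rot: [-0.0, 0.911, 0.412, 0.001]
ft_force: [-3.7, 1.8, 11.1]
gripper_width: 0.0
```

{"name": "servo_tool", "arguments": {"offset": [[0,0,0.3],[0,0,0.4],[0,0,0.4]], "turn": [[0,0,0],[0,0,0],[0,0,0]]}}

```text
clock: 21.55
ee_pos: [519.7, -228.2, 181.2]
tool_rot: [-0.0, 0.911, 0.412, 0.002]
ft_force: [-13.3, 6.0, 35.3]
gripper_width: 0.001
```

{"name": "servo_tool", "arguments": {"offset": [[0,0,-2],[0,0,-6],[0,0,-10],[0,0,-14],[0,0,-14],[0,0,-14]], "turn": [[0,0,0],[0,0,0],[0,0,0],[0,0,0],[0,0,0],[0,0,0]]}}

```text
clock: 22.15
ee_pos: [519.4, -228.3, 317.5]
tool_rot: [-0.0, 0.911, 0.412, 0.001]
ft_force: [-1.1, -0.4, -0.7]
gripper_width: 0.001
```

```bash
python3 - <<'E'
from h import *
from plant import optics
stat()
for n in ("wrist","scene"):
    d=optics.get_image(n); cv2.imwrite(f"pics/{n}10.png",d["pixels"])
E
```

```text
clock 22.15 stand [ -6.859  52.872 317.523] world [ 519.374 -228.327  317.523] tilt 0.11 toolz [ 0.001  0.002 -1.   ] F_st [-0.507 -1.01  -0.692] w 0.0014458846314242874 q [ 0.117  0.135  0.246  1.584 -0.035  1.426 -0.355]
```

View pics/scene10.png

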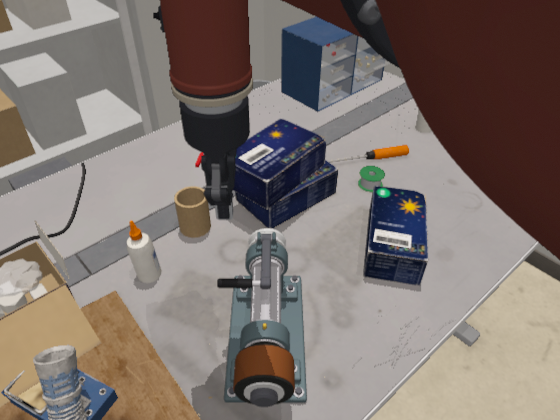

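The lever lies level over the bar, with its grip tip at about (218, 283). The bottle at (145, 265) and the carton at (398, 235) have not moved, and the robot is clear. Pressing down on the grip met a rigid stop at TCP z of about 182 mm, against 182.5 mm expected with the lever home.

```bash
python3 - <<'E'
from plant import env
print(env.job_done())
E
```

```text
the job is handed in; nothing more can be done
None
```

The spindle should be locked: a keyway faces up and the lever is down at its stop with the gripper clear. The job was handed in at about 22 s of the 67 s; it reports no verdict, so this rests on my own checks.

**What I did**
- **Feeling the flats:** the bar measured 40.3 mm with the jaws upright and 35.5 mm tilted 12°. That put one pair of flats about 12° off level.
- **Turning the spindle:** I gripped the flats and turned to 42°. I then took a fresh grip on the round part and turned another 47.6°.
- **Lowering the lever:** I pinched the side grip, swung the lever down its arc from about 1.82 rad, and let go.

**Last checks**
- **Keyway:** the wrist picture showed it facing up to within about 2°, inside the 10° the tooth allows.
- **Lever home:** pressing the closed fingertips on the grip met a stiff stop at TCP height 182.2 mm with 11 N, and 181.2 mm with 35 N. A lever at 0 rad should give 182.5 mm; one resting on the steel would stop 7–12 mm higher.
- **Bottle and carton:** neither looks moved in the last scene picture.

**What went wrong or disagreed**
- **Stand position:** my estimate along the spindle was about 6 mm off at the lever grip, which caused about 20 N of sideways force near home. I corrected for it before the final press.
- **Image check of the lever:** without that correction, the scene picture alone read the lever at nearly 0.1 rad. I relied on the press instead.
- **Joint 7:** a first attempt to turn the wrist drove this joint to its limit, reading 2.654 against 2.65. I turned it the other way from there, and nothing reported a fault.

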